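# Hold the glass-rod clamp open

## Task

The wooden rod rest has been left under the lever of the spring-closed rod clamp and stops it: take it out, stand it notches up on the cork mat and let go of it. Then push the clamp's red lever pad down with the fingertips until the orange needle points into the middle of the green band, never into the red, and finish while still holding it there, so that a colleague can slide a glass tube into the open jaw. Leave everything else on the bench where it is.

Things in the scene. Friction and masses are not known exactly. Their poses are not given: they have to be found in the camera images.
- rod_rest: Loose pale wooden bar, 36 mm (its x) by 200 mm (its y) by 56 mm tall, 0.2 kg: plain flanks 42 mm tall, then seven teeth with notches. Origin: centre of underside, z up. Starts on the bench across the space under the lever, y within 0.15 rad of the clamp's y, centre 30 to 70 mm from the lever towards the clamp's +y, that end sticking out; 12 mm or more free above it to the resting lever.
- clamp: Rod clamp fixed to the bench: aluminium foot plate (150 x 90 x 8 mm, 40 mm before to 110 mm behind the origin), two blue cheeks (44 mm long, 68 mm tall, reaching 26 mm to each side), pivot pin 48 mm above the bench. Origin: on the bench straight under the pivot. z up; the lever stands out towards its -x, roughly to the robot; the scale is on its -y side. It does not move.
- clamp_lever (a joint): Lever hinge (rad): 0 = at rest, pad up, jaw shut; grows as the pad goes down; 0.48 = stop. Orange needle, top 125 mm above the bench, leans 0.50 back from upright at 0 and comes forward with the lever over an arc scale: green 0.24 to 0.36, red above 0.40, else white. A spring pushes the pad back up: about 3 N at 0, 9 N at 0.30, 12 N at 0.42. The rod rest below stops it before 0.21.
- pad_top (a point): Centre of the top face of the lever's red pad (48 x 48 mm); moves with it. It lies 160 mm along the lever from the pivot and 14 mm above the line through the pivot. At 0 the lever rises 0.30 rad towards the pad, pad top 109 mm above the bench; at 0.30 lever and pad are level, pad top 62 mm above the bench. Lever bar 24 mm wide, 12 mm thick.
- mat: Cork mat fixed to the bench, 250 mm (its x) by 120 mm (its y), 4 mm thick; origin: centre of its underside; to the left or the right of the clamp.
- marver: Loose mid-grey graphite block, 140 x 100 x 14 mm, bystander, on the other side of the clamp from the mat; origin: centre of underside.
- frit_jar: Loose green glass jar with steel lid, 60 mm across, 75 mm tall, bystander; origin: centre of underside.
- shaper: Loose brass shaping tool standing on its 48 mm disc, 58 mm tall, bystander; origin: centre of underside.
- mandrels: Loose bundle of steel mandrels with two blue bands, 300 x 33 x 15 mm, lying along its x, bystander; origin: centre of underside.
- tweezers: Loose steel tweezers, 150 x 17 x 9 mm, lying along their x, bystander; origin: centre of underside.
- water_bottle: Loose white bottle with blue cap, 60 mm across, 150 mm tall, bystander; origin: centre of underside.

How it is judged:
By the outcome, as a careful person would: the job done as asked, in the order asked, and still so for the second after the job is handed in, while the arm keeps its last pose, push and grip.
It also fails if it takes over 56 s, if anything falls off the work surface, if the arm or the gripper's body presses on something with over 40 N, if the wrist force passes 120 N, or if a joint passes its speed limit or range.

## Robot

A 6-joint arm with a two-finger parallel gripper is mounted at the origin on the work surface. World frame = base frame: x ahead of the robot, y to its left, z up, the work surface at z = 0. Lengths are in m, angles in degrees, forces in N, time in s.
With the tool pointing down it reaches from about 0.325 to 0.9 m from the base axis. Payload 6.1 kg.
Tool frame: the origin (TCP) lies on the centre line of the jaws, within the pads' length; the fingertips stand 8 mm ahead of it and the grasp point (between the pads) lies 11 mm behind it (bot.finger_overhang is the distance from the TCP to the fingertips, in m); z points along the fingers, y is the direction in which the jaws open and shut (so a half turn about z gives the same grasp; the last joint's range is limited). The gripper opens to 87 mm and grips with 3 to 60 N. Pads are 19 mm wide; open, the fingers measure 117 mm over their backs; the gripper's body (75 mm by 190 mm) begins 51 mm behind the grasp point.
Start: joints at [-75.407, 12.628, 87.462, -0, 79.91, -7.225], TCP at [0.232, -0.58, 0.231] pointing down, gripper open.
Joint ranges: [-170.65, 170.65], [-52.31, 119.04], [5.05, 147.46], [-71.25, 251.25], [11.57, 151.72], [-153.62, 153.62]. Speed limits (degrees/s): [147.25, 147.25, 172.46, 180, 180, 180].

## Interface

Orientations are given as a 3x3 rotation matrix whose columns are the frame's x, y, z axes.
In Python, from bench import bot gives the robot as it stands.
- The arm moves only by the tool apply_moves, never from a script. Its arguments are lists of equal length, an entry for each row: "linear": the shift along the tool's x, y, z in mm, a list of three; "yaw": the turn about the tool's z in degrees; "fingers": the opening, from -1 (shut) to 1 (fully open). In form: {"linear": [[dx, dy, dz], ...], "yaw": [yaw, ...], "fingers": [fingers, ...]}. A call has exactly 8 rows; each row is the pose to reach, as a shift and turn from the pose commanded when the call began, along the tool's axes at that moment; what a row does not reach only later rows make up. A row lasts 1/12 s, in which the tool goes at most 41.7 mm and 7.16 degrees, less where a joint would pass 70% of its speed; a pose out of reach is approached as far as the arm can. A call with a gripper value outside its range is refused whole. The fingers move at their own pace and stop on an object; "newtons" is the grip in N (left out, the last holds). Time passes only in rows, so rows that repeat a pose let the fingers close, or fill a call up. It gives the time, the measured TCP pose, the force and the opening at its end, in the units of the state.
- bot.read_state(): the state, without advancing time (a new reading comes with each control period).
- bot.snapshot(name): name is "scene" or "top"; returns a dict with "image" (384x512x3 uint8, blue, green, red), "depth" (384x512 float32, m along the optical axis (not along the pixel's ray), 0 where there is no reading), "K" (3x3 intrinsics, pixels), "xyz" and "orientation" of the camera in the world. Camera axes: x right, y down, z forward; pixel columns grow to the right and rows downward; lengths in m; the calibration is good to about 2 mm. A picture is of the moment at which its call begins.
- bot.sign_off(): hands the job in, once; it reports no verdict.
Trained networks look in a picture, given as the dict that the camera call returned (one of the last four; its "shot" number tells which), for a name from the list of things; names that differ only in an ending like _2 or _b are one class to them, and where a whole thing is asked for, a point or a joint stands for the part that bears it (a point fixed in the world has none). Each returns a list of dicts, best first, with "conf" (0 to 1); they miss things now and then, are a little off and sometimes report something else, mostly with a low value. They report only what shows in the picture. A call takes as long as a camera call.
- bot.look_for(picture, name): "box" ([centre column, centre row, width, height] in pixels, round what is visible of it).
- bot.cut_out(picture, name): "mask" (384x512 bool, what is visible of it) and "box" ([centre column, centre row, width, height] in pixels, round what is visible of it).
- bot.landmark_of(picture, name): "uv" ([column, row] in pixels: a listed point, or the origin of a listed thing).
The state is a dict: "clock": time; "joint_pos": joint angles; "qd": joint speeds; "tau": joint torques, N m; "ee_pos": TCP position; "ee_rot": TCP orientation; "contact_force": force on the tool from outside, world axes, zero at the start; "moment": the same for the moment, N m; "opening": opening from 0.0 (shut) to 1.0 (fully open).
Only numpy, scipy, OpenCV 4.12 (cv2) and the standard library are available. Lean on these libraries where they do the work, as an engineer would, in place of code of your own. Each camera call takes 0.05 s, during which the arm holds its last target.

## Working session

There is one attempt and no reset: what is moved stays moved. The work goes in short steps, Python scripts to look and compute and a tool call to move; the robot and the scene stay as the last step left them, time stands still between calls to the robot, and variables do not carry over. Pictures are saved under pics/ and viewed, and the job is handed in when it is done.

Besides the shell and the picture viewer there is one more tool, called after ">>>" by a JSON object that holds its "api" and its "payload". apply_moves: Moves the arm, as the interface text tells. Its arguments: {"type":"object","properties":{"linear":{"type":"array","items":{"type":"array","items":{"type":"number"}}},"yaw":{"type":"array","items":{"type":"number"}},"fingers":{"type":"array","items":{"type":"number"}},"newtons":{"type":"number"}},"required":["linear","yaw","fingers"]}

```bash
mkdir -p pics; ls; python3 - <<'E'
from bench import bot
import cv2,numpy as np,pickle
s=bot.read_state();print({k:np.round(v,3).tolist() for k,v in s.items()}); print(bot.finger_overhang)
for n in("scene","top"):
    p=bot.snapshot(n);cv2.imwrite(f"pics/{n}0.png",p["image"]);pickle.dump(p,open(f"{n}0.pkl","wb"))
    print(n,p["K"],p["xyz"],p["orientation"])
    for t in["rod_rest","clamp","clamp_lever","pad_top","mat","marver","frit_jar","shaper","mandrels","tweezers","water_bottle"]:
        try:r=bot.look_for(p,t)
        except Exception as e:r=e
        try:l=bot.landmark_of(p,t)
        except Exception as e:l=e
        print(t,[(np.round(a["box"]).tolist(),round(a["conf"],2)) for a in r[:2]] if isinstance(r,list) else r,[(np.round(a["uv"]).tolist(),round(a["conf"],2)) for a in l[:2]] if isinstance(l,list) else l)
E
```

```text
pics
{'clock': 0.0, 'joint_pos': [-75.405, 12.675, 87.526, 0.001, 79.909, -7.227], 'qd': [-0.008, -0.05, -0.024, 0.072, -0.013, -0.041], 'tau': [-0.0, -49.46, -38.738, 0.07, 0.057, -0.0], 'ee_pos': [0.232, -0.58, 0.229], 'ee_rot': [[0.928, 0.372, -0.0], [0.372, -0.928, 0.002], [0.0, -0.002, -1.0]], 'contact_force': [0.043, -0.586, 0.165], 'moment': [0.064, -0.014, -0.028], 'opening': 0.998}
0.008
scene [[410.59857103   0.         252.66283645]
 [  0.         410.59857103 190.61651405]
 [  0.           0.           1.        ]] [1.23836321 0.38875141 1.11217674] [[-0.51369876  0.66726827 -0.53932053]
 [ 0.85774707  0.41376278 -0.30507429]
 [ 0.01958437 -0.61931689 -0.78489683]]
rod_rest [([253.0, 212.0, 47.0, 40.0], 0.65), ([277.0, 274.0, 25.0, 29.0], 0.39)] [([250.0, 213.0], 0.84), ([178.0, 158.0], 0.46)]
clamp [([212.0, 213.0, 74.0, 82.0], 0.74), ([176.0, 158.0, 44.0, 37.0], 0.32)] [([210.0, 228.0], 0.74)]
clamp_lever [([222.0, 207.0, 62.0, 72.0], 0.84)] it knows: clamp, frit_jar, mandrels, marver, mat, pad_top, rod_rest, shaper, tweezers, water_bottle
pad_top [([222.0, 206.0, 63.0,
[... 1325 characters left out ...]
([279.0, 180.0, 22.0, 59.0], 0.98)] it knows: clamp, frit_jar, mandrels, marver, mat, pad_top, rod_rest, shaper, tweezers, water_bottle
pad_top [([262.0, 194.0, 45.0, 13.0], 0.75), ([280.0, 183.0, 20.0, 60.0], 0.65)] [([276.0, 203.0], 0.72)]
mat [([176.0, 205.0, 33.0, 62.0], 0.75)] [([178.0, 209.0], 0.63)]
marver [([348.0, 212.0, 25.0, 33.0], 0.56)] [([346.0, 214.0], 0.57)]
frit_jar [([220.0, 159.0, 21.0, 18.0], 0.74)] [([222.0, 164.0], 0.63)]
shaper [([123.0, 221.0, 25.0, 18.0], 0.52)] [([333.0, 160.0], 0.43)]
mandrels [([391.0, 209.0, 15.0, 66.0], 0.92)] [([280.0, 172.0], 0.73), ([388.0, 212.0], 0.57)]
tweezers [] [([294.0, 239.0], 0.39)]
water_bottle [([121.0, 222.0, 26.0, 16.0], 0.6)] []
```

```bash
python3 - <<'E'
import cv2
a=cv2.imread("pics/scene0.png");b=cv2.imread("pics/top0.png")
cv2.imwrite("pics/s0z.png",cv2.resize(a[120:320,100:480],None,fx=2.1,fy=2.1,interpolation=3))
cv2.imwrite("pics/t0z.png",cv2.resize(b[130:280,90:430],None,fx=2.3,fy=2.3,interpolation=3))
E
```

```text
(no output)
```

View pics/s0z.png

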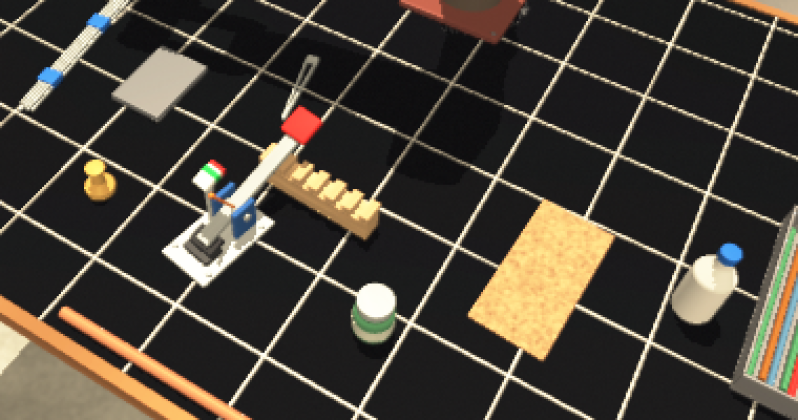

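View pics/t0z.png

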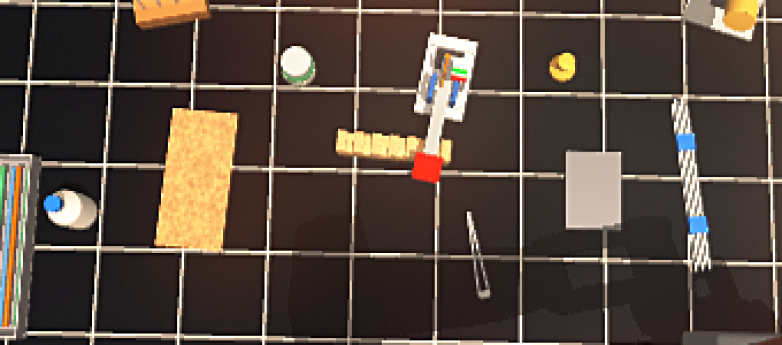

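Both views agree. In the scene view the red pad is at about (243,180), the rest's exposed end runs from (240,195) to (280,230) and the mat is at about (358,253). The rest lies across the bench under the lever, with its free end towards the mat. Next I'll measure positions.

```bash
cat > h.py <<'E'
import numpy as np,cv2,pickle
from bench import bot
def cloud(p):
    d=p["depth"];K=p["K"];v,u=np.mgrid[:384,:512]
    c=np.stack([(u-K[0,2])/K[0,0]*d,(v-K[1,2])/K[1,1]*d,d],-1)
    w=c@np.array(p["orientation"]).T+np.array(p["xyz"]); w[d<=0]=np.nan
    return w
def rect(P):
    r=cv2.minAreaRect((P[:,:2]*1000).astype(np.float32));return np.round(r[0],1),np.round(r[1],1),round(r[2],1)
E
python3 - <<'E'
from h import *
for n in("scene","top"):
    p=pickle.load(open(n+"0.pkl","rb"));w=cloud(p)
    hsv=cv2.cvtColor(p["image"],cv2.COLOR_BGR2HSV);H,S,V=cv2.split(hsv)
    x,y,z=w[...,0],w[...,1],w[...,2]
    print(n)
    reg=(x>.3)&(x<.85)&(y>-.5)&(y<.5)
    red=reg&((H<6)|(H>174))&(S>180)&(V>120)&(z>.08)
    P=w[red];print("pad",len(P),P.mean(0).round(4),rect(P))
    wood=reg&(abs(y-.02)<.17)&(z>.012)&(z<.068)&(H>10)&(H<25)&(S>60)
    P=w[wood];print("rest",len(P),P.mean(0).round(4),rect(P[P[:,2]>.03]),np.percentile(P[:,2],[1,50,99]))
    nb,l,st,ce=cv2.connectedComponentsWithStats(wood.astype(np.uint8))
    for i in range(1,nb):
        if st[i,4]>20:print("  comp",st[i],rect(w[l==i]),w[l==i].mean(0))
    mat=reg&(abs(z)<.02)&(H>8)&(H<28)&(S>70)&(y>.12)&(V>80)
    nb,l,st,ce=cv2.connectedComponentsWithStats(mat.astype(np.uint8));i=1+st[1:,4].argmax()
    print("mat",st[i],rect(w[l==i]),np.nanmean(w[l==i],0))
    blue=reg&(H>95)&(H<125)&(S>120)&(z>.01)&(abs(y)<.15)
    P=w[blue];print("cheeks",len(P),P.mean(0),rect(P),P[:,2].max())
    pl=reg&(abs(z-.008)<.006)&(S<60)&(V>130)&(abs(y+.03)<.13)&(x>.5)
    nb,l,st,ce=cv2.connectedComponentsWithStats(pl.astype(np.uint8));i=1+st[1:,4].argmax()
    print("plate",st[i],rect(w[l==i]))
    lev=reg&(S<60)&(z>.05)&(z<.11)&(V>100)&(abs(y+.03)<.1)
    P=w[lev];print("lever",len(P),rect(P))
    jar=w[reg&(abs(y-.11)<.07)&(x>.4)&(z>.03)&(S<60)&(abs(z-.075)<.008)];print("jar",len(jar),rect(jar) if len(jar) else 0)
E
```

```text
scene
pad 199 [ 0.5352 -0.0546  0.1107] (array([588.4, -68.1]), array([ 47.9, 178.9]), 75.6)
rest 645 [0.583  0.0195 0.0404] (array([630.3,  49.2]), array([312.1, 166.2]), 79.2) [0.0127449  0.04296921 0.06156517]
  comp [228 193  53  39 593] (array([580.6,  14.8]), array([181.9,  61.8]), 86.8) [0.57797503 0.01938996 0.03994694]
mat [ 323  214   71   78 2815] (array([503.5, 358.2]), array([123.3, 260. ]), 85.8) [0.51410182 0.3590114  0.00578311]
cheeks 166 [ 0.67405612 -0.07057734  0.05260327] (array([672.1, -78.7]), array([53.3, 43.4]), 81.0) 0.07406501603161475
plate [177 220  54  38 578] (array([712.7, -88.3]), array([ 93.2, 166.3]), 79.8)
lever 368 (array([626.8, -63.4]), array([ 63.2, 161.6]), 69.6)
jar 119 (array([710.9, 167.8]), array([24. , 51.2]), 89.9)
top
pad 142 [ 0.5337 -0.0549  0.1097] (array([588.3, -67.8]), array([ 47.8, 180.9]), 75.9)
rest 247 [0.5847 0.0113 0.0431] (array([595.2, -28.5]), array([157.7, 258.6]), 37.9) [0.01521938 0.0455743  0.06446757]
  comp [236 187  39  13 172] (array([569.4,  28.6]), array([152. ,  37.1]), 86.4) [0.56484984 0.0249668  0.04326607]
mat [ 157  177   37   63 1757] (array([505.8, 357.7]), array([124.9, 256. ]), 86.7) [0.5044639  0.35709657 0.00242559]
cheeks 40 [ 0.66748856 -0.07747801  0.06513089] (array([668.8, -78.3]), array([49.1, 40.3]), 77.1) 0.07457978886244421
plate [270 144  28  36 226] (array([706.5, -85.8]), array([ 89.2, 150. ]), 79.6)
lever 193 (array([624.9, -77. ]), array([ 57.5, 151.5]), 88.8)
jar 60 (array([711.3, 167.8]), array([51.7, 21.1]), 2.8)
```

```bash
python3 - <<'E'
from h import *
for n in("scene","top"):
    p=pickle.load(open(n+"0.pkl","rb"));w=cloud(p)
    hsv=cv2.cvtColor(p["image"],cv2.COLOR_BGR2HSV);H,S,V=cv2.split(hsv)
    x,y,z=w[...,0],w[...,1],w[...,2]
    reg=(x>.3)&(x<.62)&(y>-.5)&(y<.5)
    P=w[reg&((H<6)|(H>174))&(S>180)&(V>120)&(z>.08)];print(n,"pad",rect(P),P.mean(0),np.median(P,0))
    P=w[reg&(abs(y-.04)<.08)&(z>.03)&(z<.062)];print("rest",len(P),rect(P),P.min(0),P.max(0))
    P=P[P[:,2]>.05];print("teeth",len(P),rect(P))
    for nm,pts in dict(bottle=w[(x>.2)&(x<.75)&(y>.43)&(y<.6)&(z>.06)],tray=w[(x>.2)&(y>.55)&(z>.03)&(y<.75)&(x<.8)]).items():
        print(nm,len(pts),pts.min(0).round(3),pts.max(0).round(3))
    for nm in("clamp","pad_top","rod_rest"):
        pass
E
```

```text
scene pad (array([524.8, -52.3]), array([48. , 47.1]), 77.9) [ 0.52649183 -0.05173716  0.10906874] [ 0.52790621 -0.0526425   0.10943434]
rest 579 (array([569.3,  33.8]), array([145.1,  41. ]), 85.4) [ 0.54833108 -0.03986707  0.03009895] [0.59545827 0.10661023 0.06191984]
teeth 305 (array([569.1,  36.1]), array([141. ,  40.2]), 84.9)
bottle 545 [0.419 0.531 0.06 ] [0.474 0.589 0.157]
tray 1832 [0.216 0.55  0.03 ] [0.542 0.741 0.156]
top pad (array([522.9, -51.3]), array([46.5, 45. ]), 78.3) [ 0.52214314 -0.05109774  0.10777594] [ 0.52245014 -0.05068829  0.10773038]
rest 332 (array([569.8,  32.7]), array([145.2,  37.3]), 86.2) [ 0.54801073 -0.03982925  0.0300907 ] [0.59313799 0.10557616 0.06187345]
teeth 142 (array([570.2,  34.9]), array([140.7,  36.7]), 86.2)
bottle 227 [0.413 0.53  0.061] [0.473 0.588 0.157]
tray 671 [0.22 0.55 0.03] [0.541 0.743 0.157]
```

>>> {"api": "apply_moves", "payload": {"linear": [[15, -13, 0], [42, -36, 0], [72, -62, 0], [102, -88, 0], [132, -114, 0], [162, -140, 0], [192, -166, 0], [222, -191, 0]], "yaw": [-3, -9, -15, -22, -29, -36, -43, -50], "fingers": [1, 1, 1, 1, 1, 1, 1, 1], "newtons": 50}}

```text
clock: 2.87
ee_pos: [0.3679, -0.3186, 0.2307]
ee_rot: [[0.307, 0.952, 0.0], [0.952, -0.307, -0.0], [-0.0, 0.001, -1.0]]
contact_force: [0.3, -0.6, 0.5]
opening: 1.002
```

```bash
cat >> h.py <<'E'
def to(x,y,z,head):
    s=bot.read_state();R=np.array(s["ee_rot"]);d=np.array([x,y,z])-s["ee_pos"]
    h=np.degrees(np.arctan2(R[1,0],R[0,0]))
    print("clock",s["clock"],"pos",np.round(s["ee_pos"],4),"head",round(h,2),"zaxis",R[:,2].round(4),"F",np.round(s["contact_force"],1),"open",round(s["opening"],3))
    print("shift mm",(R.T@d*1000).round(1),"yaw",round((h-head+180)%360-180,2))
E
python3 -c "
from h import *
to(.573,.075,.18,86)"
```

```text
clock 2.8667 pos [ 0.3679 -0.3186  0.2307] head 72.14 zaxis [ 5.e-04 -3.e-04 -1.e+00] F [ 0.3 -0.6  0.5] open 1.002
shift mm [437.6  74.5  50.7] yaw -13.86
```

>>> {"api": "apply_moves", "payload": {"linear": [[25, 4, 0], [60, 10, 0], [98, 17, 0], [137, 23, 0], [176, 30, 0], [215, 37, 0], [254, 43, 0], [292, 50, 0]], "yaw": [-2, -4, -6, -8, -10, -12, -13, -14], "fingers": [1, 1, 1, 1, 1, 1, 1, 1]}}

```text
clock: 3.53
ee_pos: [0.5066, -0.0565, 0.2309]
ee_rot: [[0.072, 0.997, 0.001], [0.997, -0.072, -0.0], [-0.0, 0.001, -1.0]]
contact_force: [1.7, 0.5, -0.0]
opening: 1.0
```

```bash
python3 -c "
from h import *
to(.573,.075,.11,86)"
```

```text
clock 3.5333 pos [ 0.5066 -0.0565  0.2309] head 85.88 zaxis [ 8.e-04 -2.e-04 -1.e+00] F [ 1.7  0.5 -0. ] open 1.0
shift mm [135.9  56.7 120.9] yaw -0.12
```

>>> {"api": "apply_moves", "payload": {"linear": [[35, 15, 0], [70, 29, 0], [105, 44, 10], [136, 57, 35], [136, 57, 70], [136, 57, 100], [136, 57, 121], [136, 57, 121]], "yaw": [0, 0, 0, 0, 0, 0, 0, 0], "fingers": [1, 1, 1, 1, 1, 1, 1, 1]}}

```text
clock: 4.2
ee_pos: [0.5686, 0.0733, 0.1038]
ee_rot: [[0.072, 0.997, -0.01], [0.997, -0.072, 0.0], [-0.001, -0.01, -1.0]]
contact_force: [-0.9, 0.2, -0.6]
opening: 1.003
```

```bash
python3 - <<'E'
from h import *
to(.573,.075,.017,86)
p=bot.snapshot("scene");cv2.imwrite("pics/s1z.png",cv2.resize(p["image"][80:320,120:440],None,fx=2.4,fy=2.4,interpolation=3))
p=bot.snapshot("top");cv2.imwrite("pics/t1z.png",cv2.resize(p["image"][130:280,150:400],None,fx=3,fy=3,interpolation=3))
E
```

```text
clock 4.2 pos [0.5686 0.0733 0.1038] head 85.86 zaxis [-0.0099  0.     -1.    ] F [-0.9  0.2 -0.6] open 1.003
shift mm [ 2.   5.1 86.7] yaw -0.14
```

View pics/s1z.png

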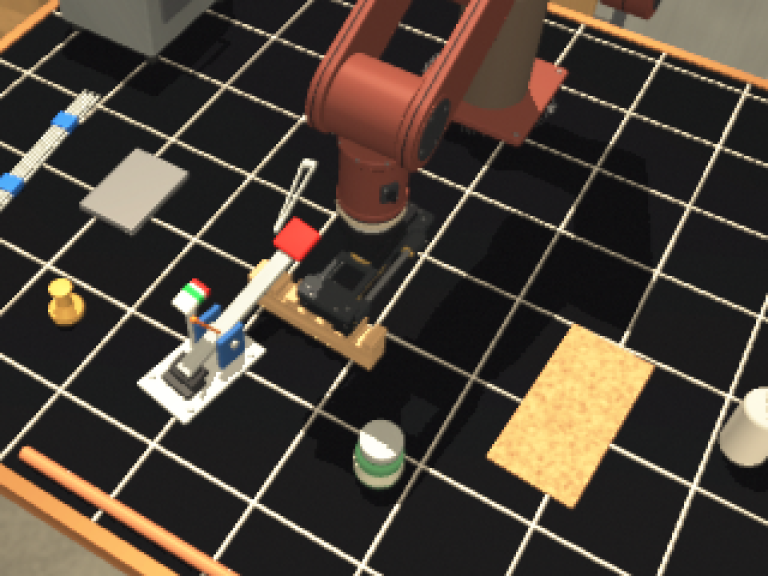

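View pics/t1z.png

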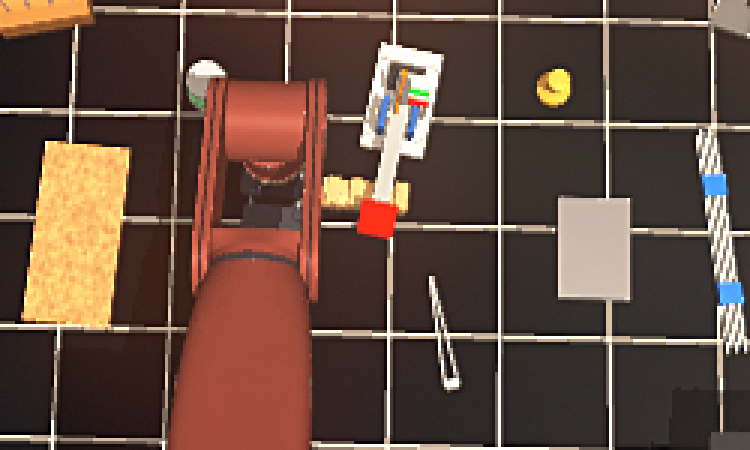

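>>> {"api": "apply_moves", "payload": {"linear": [[-15, 0, 10], [-25, 0, 30], [-25, 0, 55], [-25, 0, 75], [-25, 0, 85], [-25, 0, 93], [-25, 0, 93], [-25, 0, 93]], "yaw": [0, 0, 0, 0, 0, 0, 0, 0], "fingers": [1, 1, 1, 1, 1, 1, 1, 1]}}

```text
clock: 4.97
ee_pos: [0.5721, 0.0479, 0.0179]
ee_rot: [[0.073, 0.997, 0.002], [0.997, -0.073, -0.0], [0.0, 0.002, -1.0]]
contact_force: [0.1, 0.4, 0.2]
opening: 0.998
```

```bash
python3 - <<'E'
from h import *
to(.571,.05,.017,86)
p=bot.snapshot("scene");cv2.imwrite("pics/s2z.png",cv2.resize(p["image"][150:290,160:360],None,fx=4,fy=4,interpolation=3))
E
```

```text
clock 4.9667 pos [0.5721 0.0479 0.0179] head 85.82 zaxis [ 1.9e-03 -1.0e-04 -1.0e+00] F [0.1 0.4 0.2] open 0.998
shift mm [ 2.  -1.2  0.9] yaw -0.18
```

View pics/s2z.png

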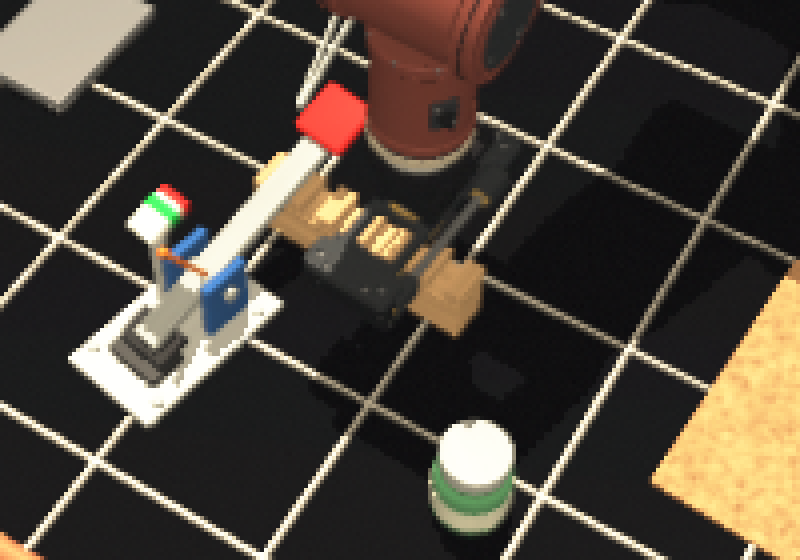

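The jaws straddle the rest at about (255,210) in the full image, clear of the lever and pad. Closing now.

>>> {"api": "apply_moves", "payload": {"linear": [[0, 0, 0], [0, 0, 0], [0, 0, 0], [0, 0, 0], [0, 0, 0], [0, 0, 0], [0, 0, 0], [0, 0, 0]], "yaw": [0, 0, 0, 0, 0, 0, 0, 0], "fingers": [-1, -1, -1, -1, -1, -1, -1, -1], "newtons": 50}}

```text
clock: 5.68
ee_pos: [0.5709, 0.048, 0.0165]
ee_rot: [[0.073, 0.997, -0.0], [0.997, -0.073, 0.0], [0.0, -0.0, -1.0]]
contact_force: [-0.1, -0.6, -0.0]
opening: 0.483
```

>>> {"api": "apply_moves", "payload": {"linear": [[0, 0, 0], [0, 0, 0], [0, 0, 0], [0, 0, 0], [0, 0, -1], [0, 0, -2], [0, 0, -2], [0, 0, -2]], "yaw": [0, 0, 0, 0, 0, 0, 0, 0], "fingers": [-1, -1, -1, -1, -1, -1, -1, -1]}}

```text
clock: 6.35
ee_pos: [0.5708, 0.048, 0.0184]
ee_rot: [[0.073, 0.997, -0.0], [0.997, -0.073, 0.0], [0.0, -0.0, -1.0]]
contact_force: [0.4, 0.9, -1.3]
opening: 0.407
```

>>> {"api": "apply_moves", "payload": {"linear": [[6, 0, 0], [18, 0, 0], [36, 0, 0], [56, 0, 0], [76, 0, 0], [96, 0, 0], [112, 0, 0], [120, 0, 0]], "yaw": [0, 0, 0, 0, 0, 0, 0, 0], "fingers": [-1, -1, -1, -1, -1, -1, -1, -1]}}

```text
clock: 7.02
ee_pos: [0.5795, 0.1707, 0.0186]
ee_rot: [[0.071, 0.997, 0.0], [0.997, -0.071, 0.001], [0.001, 0.0, -1.0]]
contact_force: [-0.1, 0.6, -2.2]
opening: 0.41
```

```bash
python3 - <<'E'
from h import *
to(.505,.32,.12,176.7)
p=bot.snapshot("scene");cv2.imwrite("pics/s3z.png",cv2.resize(p["image"][130:290,160:420],None,fx=3,fy=3,interpolation=3))
E
```

```text
clock 7.0167 pos [0.5795 0.1707 0.0186] head 85.93 zaxis [ 2.e-04  8.e-04 -1.e+00] F [-0.1  0.6 -2.2] open 0.41
shift mm [ 143.8  -84.9 -101.3] yaw -90.77
```

View pics/s3z.png

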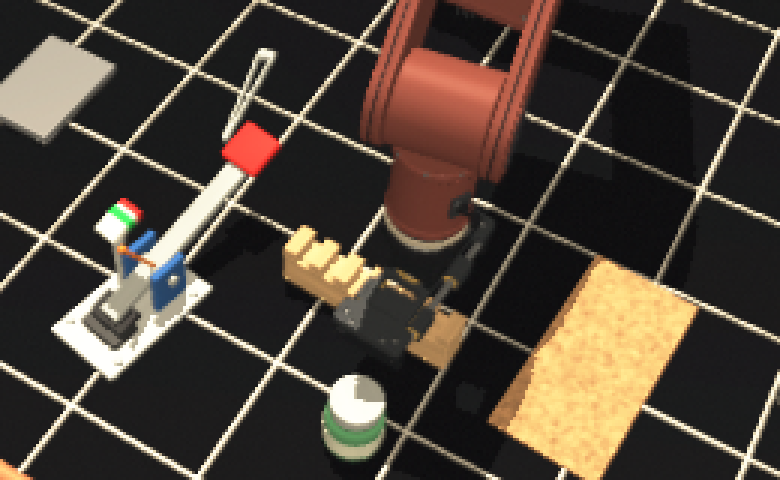

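>>> {"api": "apply_moves", "payload": {"linear": [[0, 0, -10], [0, 0, -28], [0, -5, -50], [0, -15, -72], [10, -30, -92], [30, -45, -105], [55, -60, -110], [80, -72, -110]], "yaw": [0, 0, 0, -2, -6, -12, -19, -26], "fingers": [-1, -1, -1, -1, -1, -1, -1, -1]}}

```text
clock: 7.73
ee_pos: [0.5145, 0.2526, 0.1317]
ee_rot: [[-0.375, 0.927, 0.004], [0.927, 0.375, 0.001], [-0.001, 0.004, -1.0]]
contact_force: [-0.4, 1.3, -1.5]
opening: 0.409
```

```bash
python3 - <<'E'
from h import *
to(.462,.358,.125,176.7)
p=bot.snapshot("scene");cv2.imwrite("pics/s4z.png",cv2.resize(p["image"][130:290,160:420],None,fx=3,fy=3,interpolation=3))
E
```

```text
clock 7.7333 pos [0.5145 0.2526 0.1317] head 112.02 zaxis [ 0.0038  0.001  -1.    ] F [-0.4  1.3 -1.5] open 0.409
shift mm [117.4  -9.2   6.6] yaw -64.68
```

View pics/s4z.png

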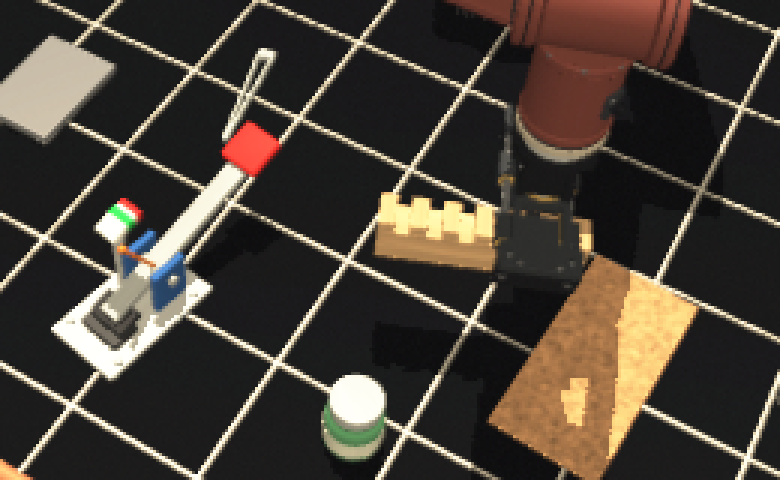

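>>> {"api": "apply_moves", "payload": {"linear": [[15, -1, 0], [35, -3, 0], [58, -5, 0], [80, -7, 0], [100, -8, 0], [117, -9, 0], [117, -9, 0], [117, -9, 0]], "yaw": [-7, -14, -21, -28, -35, -42, -49, -56], "fingers": [-1, -1, -1, -1, -1, -1, -1, -1]}}

```text
clock: 8.45
ee_pos: [0.4616, 0.3579, 0.129]
ee_rot: [[-0.979, 0.205, 0.0], [0.205, 0.979, -0.0], [-0.0, -0.0, -1.0]]
contact_force: [-0.0, 0.3, -1.4]
opening: 0.414
```

>>> {"api": "apply_moves", "payload": {"linear": [[0, 0, 0], [0, 0, 0], [0, 0, 15], [0, 0, 30], [0, 0, 40], [0, 0, 40], [0, 0, 40], [0, 0, 40]], "yaw": [-5, -9, -9, -9, -9, -9, -9, -9], "fingers": [-1, -1, -1, -1, -1, -1, -1, -1]}}

```text
clock: 9.12
ee_pos: [0.4625, 0.3579, 0.0894]
ee_rot: [[-0.998, 0.056, 0.001], [0.056, 0.998, 0.0], [-0.001, 0.0, -1.0]]
contact_force: [0.3, 0.3, -1.8]
opening: 0.414
```

```bash
python3 - <<'E'
from h import *
to(.462,.358,.023,176.7)
for n in("scene","top"):
    p=bot.snapshot(n);w=cloud(p);pickle.dump(p,open(n+"5.pkl","wb"))
    H,S,V=cv2.split(cv2.cvtColor(p["image"],cv2.COLOR_BGR2HSV))
    m=(w[...,2]>.06)&(w[...,2]<.14)&(w[...,0]>.5)&(w[...,0]<.68)&(abs(w[...,1]-.36)<.08)&(S>50)&(H>8)&(H<28)
    P=w[m];print(n,len(P),rect(P),P.max(0) if len(P) else 0)
    cv2.imwrite(f"pics/{n}5z.png",cv2.resize(p["image"][130:320,130:480],None,fx=2.2,fy=2.2,interpolation=3))
E
```

```text
clock 9.1167 pos [0.4625 0.3579 0.0894] head 176.79 zaxis [ 8.e-04  3.e-04 -1.e+00] F [ 0.3  0.3 -1.8] open 0.414
shift mm [ 0.5  0.1 66.4] yaw 0.09
scene 568 (array([554.1, 353.3]), array([ 36.3, 107.5]), 87.1) [0.60817536 0.37361157 0.13647787]
top 220 (array([560.3, 353.8]), array([37.7, 90.7]), 86.4) [0.60509858 0.37185615 0.13572845]
```

View pics/scene5z.png

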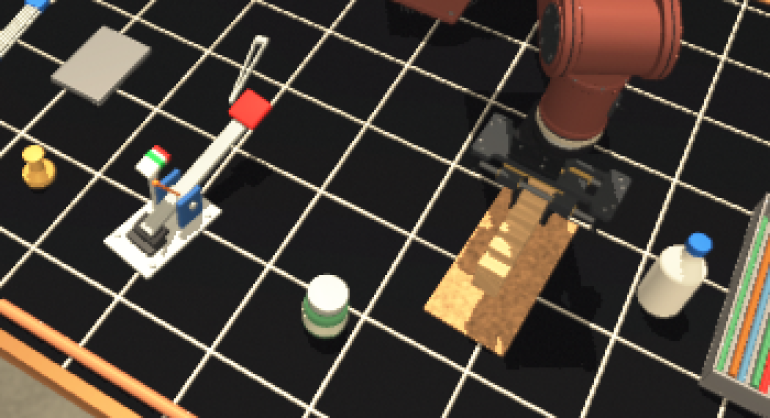

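>>> {"api": "apply_moves", "payload": {"linear": [[0, 0, 12], [0, 0, 28], [0, 0, 44], [0, 0, 56], [0, 0, 63], [0, 0, 66], [0, 0, 68], [0, 0, 69]], "yaw": [0, 0, 0, 0, 0, 0, 0, 0], "fingers": [-1, -1, -1, -1, -1, -1, -1, -1]}}

```text
clock: 9.88
ee_pos: [0.4623, 0.3583, 0.0205]
ee_rot: [[-0.998, 0.055, 0.001], [0.055, 0.998, 0.0], [-0.001, 0.0, -1.0]]
contact_force: [-4.1, -2.2, 8.0]
opening: 0.407
```

>>> {"api": "apply_moves", "payload": {"linear": [[0, 0, 0], [0, 0, 0], [0, 0, 0], [0, 0, 0], [0, 0, 0], [0, 0, 0], [0, 0, 0], [0, 0, 0]], "yaw": [0, 0, 0, 0, 0, 0, 0, 0], "fingers": [0.6, 0.6, 0.6, 0.6, 0.6, 0.6, 0.6, 0.6]}}

```text
clock: 10.55
ee_pos: [0.4619, 0.358, 0.0195]
ee_rot: [[-0.998, 0.055, 0.0], [0.055, 0.998, 0.0], [-0.0, 0.0, -1.0]]
contact_force: [-0.5, -0.0, -0.1]
opening: 0.793
```

>>> {"api": "apply_moves", "payload": {"linear": [[0, 0, -8], [0, 0, -22], [0, 0, -45], [0, 0, -75], [0, 0, -105], [0, 0, -130], [0, 0, -150], [0, 0, -160]], "yaw": [0, 0, 0, 0, 0, 0, 0, 0], "fingers": [0.6, 0.6, 0.6, 0.6, 0.6, 0.6, 0.6, 0.6]}}

```text
clock: 11.22
ee_pos: [0.4634, 0.3588, 0.1839]
ee_rot: [[-0.998, 0.055, 0.005], [0.055, 0.998, 0.003], [-0.005, 0.003, -1.0]]
contact_force: [0.6, 0.7, 0.0]
opening: 0.799
```

```bash
python3 - <<'E'
from h import *
to(.523,-.052,.18,79.7)
for n in("scene","top"):
    p=bot.snapshot(n);w=cloud(p)
    H,S,V=cv2.split(cv2.cvtColor(p["image"],cv2.COLOR_BGR2HSV))
    m=(w[...,2]>.045)&(w[...,2]<.075)&(w[...,0]>.38)&(w[...,0]<.68)&(abs(w[...,1]-.36)<.08)&(S>50)&(H>8)&(H<28)
    P=w[m];print(n,len(P),rect(P),P.max(0) if len(P) else 0)
    cv2.imwrite(f"pics/{n}6z.png",cv2.resize(p["image"][130:320,130:480],None,fx=2.2,fy=2.2,interpolation=3))
E
```

```text
clock 11.2167 pos [0.4634 0.3588 0.1839] head 176.82 zaxis [ 0.0049  0.0028 -1.    ] F [0.6 0.7 0. ] open 0.799
shift mm [ -82.3 -406.9    3. ] yaw 97.12
scene 724 (array([506.1, 356.3]), array([ 36.2, 200.9]), 87.0) [0.60652329 0.37936739 0.06750661]
top 127 (array([518.6, 355.2]), array([ 36.1, 168.5]), 88.0) [0.60283547 0.37183939 0.06817883]
```

View pics/scene6z.png

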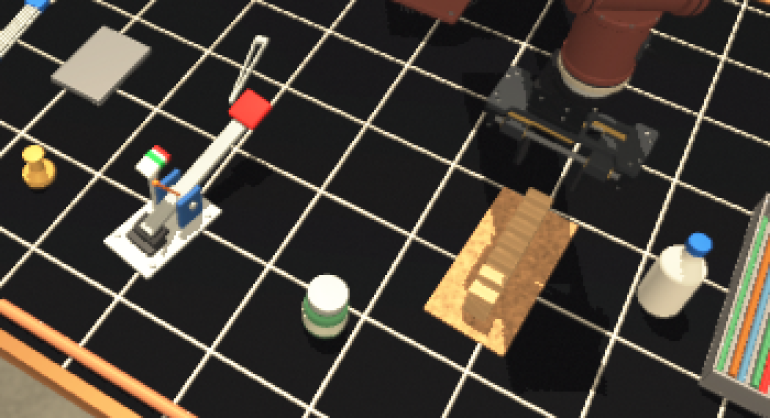

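>>> {"api": "apply_moves", "payload": {"linear": [[-3, -18, 0], [-9, -50, 0], [-16, -88, 0], [-23, -126, 0], [-30, -164, 0], [-37, -202, 0], [-44, -240, 0], [-51, -277, 0]], "yaw": [1, 2, 3, 4, 5, 6, 7, 7], "fingers": [-1, -1, -1, -1, -1, -1, -1, -1]}}

```text
clock: 11.98
ee_pos: [0.4961, 0.0767, 0.1775]
ee_rot: [[-0.984, 0.178, -0.003], [0.178, 0.984, -0.0], [0.003, -0.001, -1.0]]
contact_force: [0.9, -0.4, 0.9]
opening: 0.278
```

```bash
python3 - <<'E'
from h import *
to(.5165,-.0505,.15,169.7)
E
```

```text
clock 11.9833 pos [0.4961 0.0767 0.1775] head 169.77 zaxis [-0.003 -0.    -1.   ] F [ 0.9 -0.4  0.9] open 0.278
shift mm [ -42.8 -121.5   27.5] yaw 0.07
```

>>> {"api": "apply_moves", "payload": {"linear": [[-12, -35, 0], [-24, -70, 0], [-35, -100, 0], [-42, -121, 5], [-42, -121, 15], [-42, -121, 25], [-42, -121, 28], [-42, -121, 28]], "yaw": [0, 0, 0, 0, 0, 0, 0, 0], "fingers": [-1, -1, -1, -1, -1, -1, -1, -1]}}

```text
clock: 12.65
ee_pos: [0.5156, -0.0465, 0.1489]
ee_rot: [[-0.984, 0.176, -0.005], [0.176, 0.984, 0.001], [0.005, 0.001, -1.0]]
contact_force: [0.4, -1.0, -0.1]
opening: 0.006
```

```bash
python3 - <<'E'
from h import *
to(.5165,-.0505,.07,169.7)
for n in("scene","top"):
    p=bot.snapshot(n)
    cv2.imwrite(f"pics/{n}7z.png",cv2.resize(p["image"][130:280,160:340],None,fx=4,fy=4,interpolation=3))
E
```

```text
clock 12.65 pos [ 0.5156 -0.0465  0.1489] head 169.88 zaxis [-0.0046  0.0015 -1.    ] F [ 0.4 -1.  -0.1] open 0.006
shift mm [-2.  -3.8 78.9] yaw 0.18
```

View pics/scene7z.png

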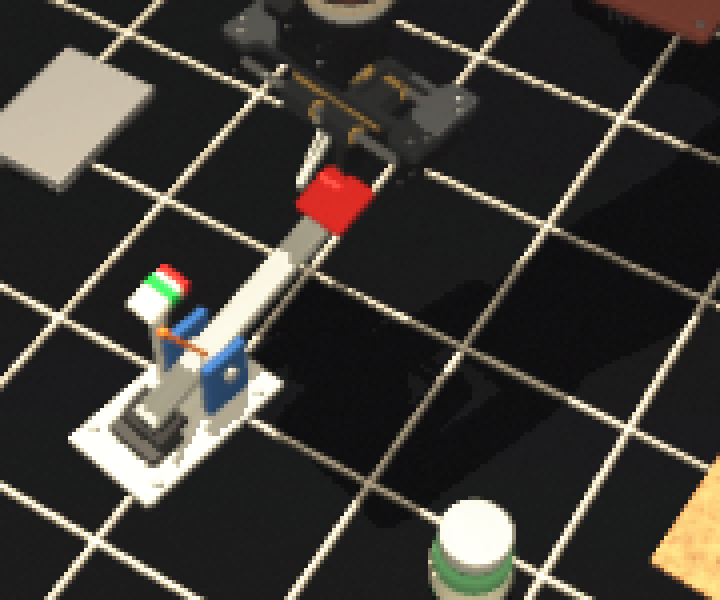

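View pics/top7z.png

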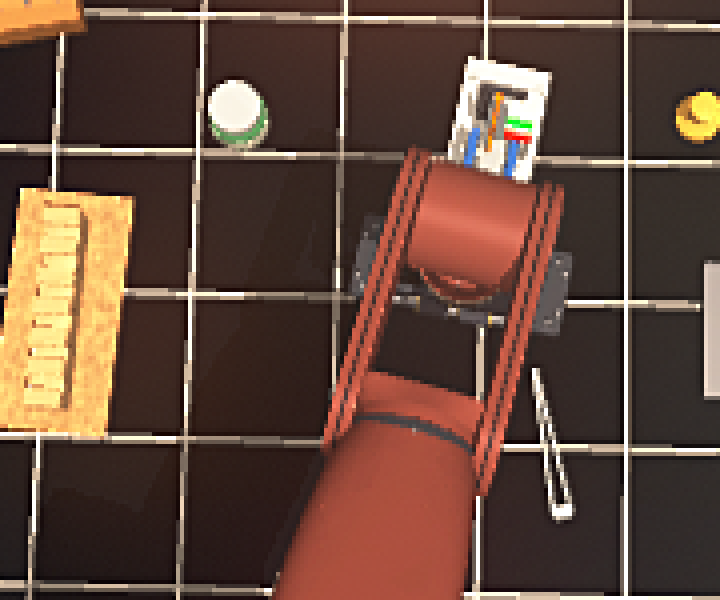

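>>> {"api": "apply_moves", "payload": {"linear": [[0, -1, 8], [0, -1, 20], [0, -1, 32], [0, -1, 42], [0, -1, 50], [0, -1, 57], [0, -1, 62], [0, -1, 64]], "yaw": [0, 0, 0, 0, 0, 0, 0, 0], "fingers": [-1, -1, -1, -1, -1, -1, -1, -1]}}

```text
clock: 13.42
ee_pos: [0.5159, -0.0486, 0.0862]
ee_rot: [[-0.984, 0.177, -0.003], [0.177, 0.984, 0.001], [0.003, 0.0, -1.0]]
contact_force: [-5.6, 1.3, 8.3]
opening: 0.007
```

```bash
python3 - <<'E'
from h import *
to(.5165,-.0505,.07,169.7)
p=bot.snapshot("scene");cv2.imwrite("pics/s8z.png",cv2.resize(p["image"][160:260,160:280],None,fx=6,fy=6,interpolation=3))
p=bot.snapshot("top");cv2.imwrite("pics/t8z.png",cv2.resize(p["image"][130:190,250:310],None,fx=9,fy=9,interpolation=3))
E
```

```text
clock 13.4167 pos [ 0.5159 -0.0486  0.0862] head 169.82 zaxis [-3.2e-03  7.0e-04 -1.0e+00] F [-5.6  1.3  8.3] open 0.007
shift mm [-0.9 -1.7 16.2] yaw 0.12
```

View pics/s8z.png

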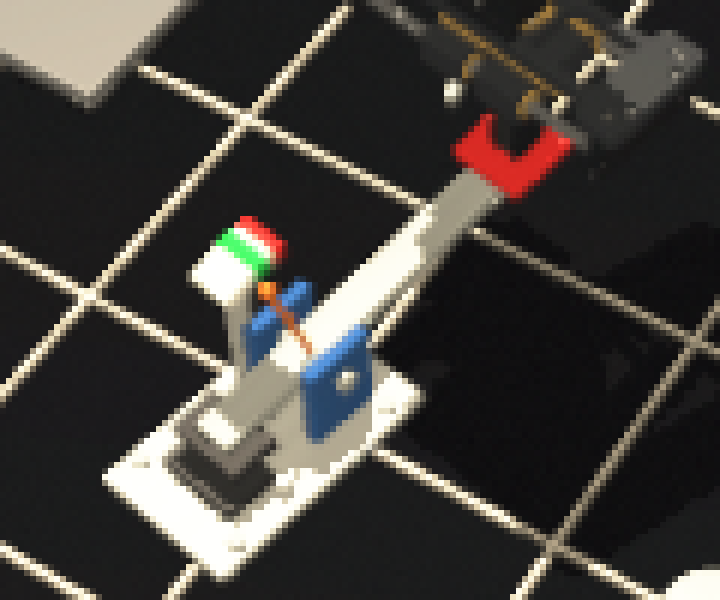

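View pics/t8z.png

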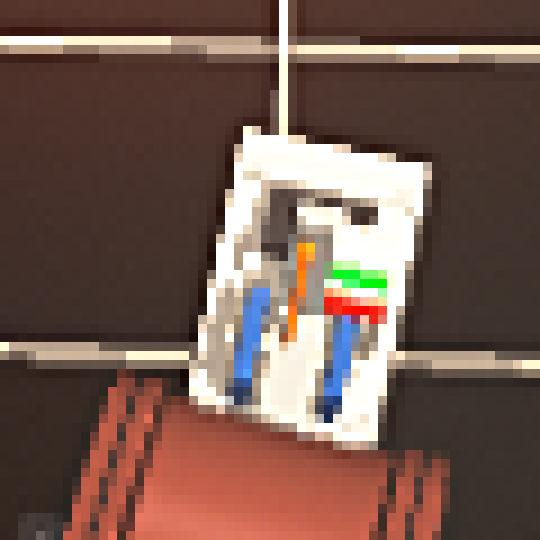

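>>> {"api": "apply_moves", "payload": {"linear": [[0, -1, 2], [0, -1, 4], [0, -1, 6], [0, -1, 8], [0, -1, 10], [0, -1, 12], [0, -1, 13], [0, -1, 13]], "yaw": [0, 0, 0, 0, 0, 0, 0, 0], "fingers": [-1, -1, -1, -1, -1, -1, -1, -1]}}

```text
clock: 14.18
ee_pos: [0.5157, -0.0494, 0.0737]
ee_rot: [[-0.984, 0.177, -0.003], [0.177, 0.984, 0.001], [0.004, 0.001, -1.0]]
contact_force: [-5.7, 1.2, 9.3]
opening: 0.004
```

```bash
cat > needle.py <<'E'
from h import *
import sys
k=sys.argv[1]
to(.5165,-.0505,.07,169.7)
O=np.array([.6715,-.0795,0]);ex=np.array([.984,-.178,0]);ey=np.array([.178,.984,0])
for n in("scene","top"):
    p=bot.snapshot(n);pickle.dump(p,open(f"{n}{k}.pkl","wb"))
    K=np.array(p["K"]);R=np.array(p["orientation"]);C=np.array(p["xyz"])
    pr=lambda X:(lambda c:c[:2]/c[2])(K@(R.T@(X-C)))
    w=cloud(p);H,S,V=cv2.split(cv2.cvtColor(p["image"],cv2.COLOR_BGR2HSV))
    q=w-O;cx=q@ex;cy=q@ey;z=w[...,2]
    near=(abs(cx)<.08)&(abs(cy)<.05)&(z>.05)&(z<.15)
    for nm,m in dict(needle=near&(H>5)&(H<20)&(S>140)&(V>110),green=near&(H>45)&(H<75)&(S>120),red=near&((H<5)|(H>174))&(S>150)).items():
        print(n,nm,m.sum())
        if m.sum():
            a=np.arctan2(cx[m],z[m]-.048);r=np.hypot(cx[m],z[m]-.048)
            print("   theta=.5-lean: range",(.5-a).min().round(3),(.5-a).max().round(3),"mean",(.5-a).mean().round(3),"far half",(.5-a[r>np.median(r)]).mean().round(3),"r",r.min().round(3),r.max().round(3),"cy",cy[m].mean().round(3))
    for th in(.2,.25,.3,.35):
        a=.5-th;print("   tip pred",th,pr(O+ex*.077*np.sin(a)+np.array([0,0,.048+.077*np.cos(a)])).round(1))
    rs,cs=((160,260),(160,280)) if n=="scene" else ((130,190),(250,310))
    f=6 if n=="scene" else 9
    cv2.imwrite(f"pics/{n}{k}z.png",cv2.resize(p["image"][rs[0]:rs[1],cs[0]:cs[1]],None,fx=f,fy=f,interpolation=3))
E
python3 needle.py 9
```

```text
clock 14.1833 pos [ 0.5157 -0.0494  0.0737] head 169.82 zaxis [-0.0034  0.0011 -1.    ] F [-5.7  1.2  9.3] open 0.004
shift mm [-1.1 -1.   3.7] yaw 0.12
scene needle 16
   theta=.5-lean: range 0.243 0.342 mean 0.287 far half 0.288 r 0.019 0.095 cy 0.005
scene green 21
   theta=.5-lean: range 0.265 0.357 mean 0.309 far half 0.296 r 0.079 0.093 cy -0.019
scene red 14
   theta=.5-lean: range 0.43 0.497 mean 0.463 far half 0.458 r 0.078 0.094 cy -0.021
   tip pred 0.2 [203.7 209.1]
   tip pred 0.25 [204.6 208.2]
   tip pred 0.3 [205.5 207.2]
   tip pred 0.35 [206.4 206.3]
top needle 14
   theta=.5-lean: range 0.187 0.403 mean 0.294 far half 0.311 r 0.01 0.092 cy 0.003
top green 10
   theta=.5-lean: range 0.249 0.378 mean 0.293 far half 0.313 r 0.078 0.093 cy -0.021
top red 11
   theta=.5-lean: range 0.441 0.491 mean 0.466 far half 0.468 r 0.076 0.094 cy -0.02
   tip pred 0.2 [284.4 158.6]
   tip pred 0.25 [284.2 159.4]
   tip pred 0.3 [284.  160.3]
   tip pred 0.35 [283.8 161.2]
```

View pics/scene9z.png

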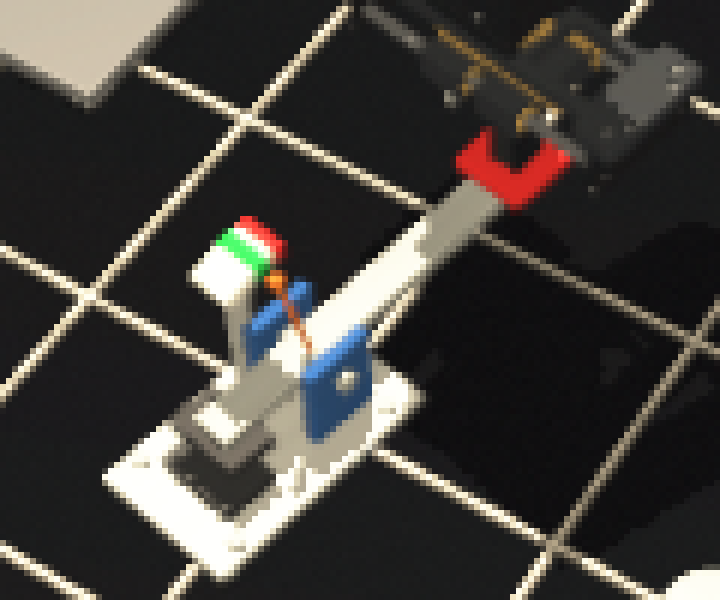

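View pics/top9z.png

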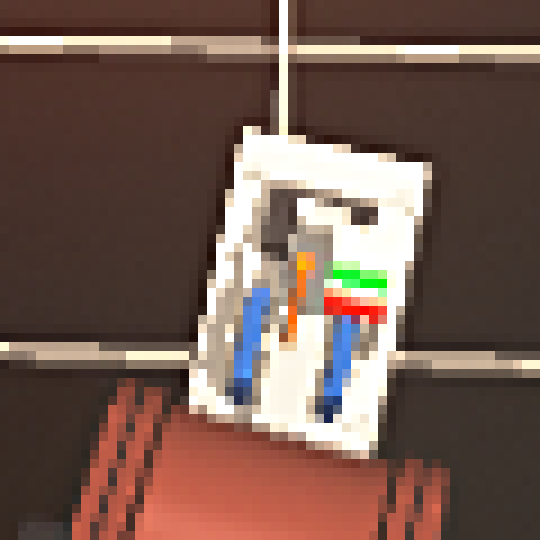

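>>> {"api": "apply_moves", "payload": {"linear": [[0, 0, 0.5], [0, 0, 1], [0, 0, 1.5], [0, 0, 2], [0, 0, 2.5], [0, 0, 3], [0, 0, 3.5], [0, 0, 3.5]], "yaw": [0, 0, 0, 0, 0, 0, 0, 0], "fingers": [-1, -1, -1, -1, -1, -1, -1, -1]}}

```text
clock: 14.95
ee_pos: [0.5154, -0.0493, 0.0703]
ee_rot: [[-0.984, 0.177, -0.004], [0.177, 0.984, 0.001], [0.004, 0.0, -1.0]]
contact_force: [-7.4, 2.4, 10.5]
opening: 0.008
```

```bash
python3 needle.py 10
```

```text
clock 14.95 pos [ 0.5154 -0.0493  0.0703] head 169.83 zaxis [-0.0038  0.0011 -1.    ] F [-7.4  2.4 10.5] open 0.008
shift mm [-1.3 -1.   0.3] yaw 0.13
scene needle 18
   theta=.5-lean: range 0.269 0.425 mean 0.316 far half 0.305 r 0.012 0.092 cy 0.004
scene green 22
   theta=.5-lean: range 0.261 0.353 mean 0.311 far half 0.3 r 0.08 0.093 cy -0.02
scene red 15
   theta=.5-lean: range 0.438 0.498 mean 0.466 far half 0.462 r 0.081 0.092 cy -0.021
   tip pred 0.2 [203.7 209.1]
   tip pred 0.25 [204.6 208.2]
   tip pred 0.3 [205.5 207.2]
   tip pred 0.35 [206.4 206.3]
top needle 14
   theta=.5-lean: range -0.969 0.426 mean 0.232 far half 0.319 r 0.013 0.09 cy 0.003
top green 10
   theta=.5-lean: range 0.273 0.331 mean 0.301 far half 0.294 r 0.082 0.088 cy -0.021
top red 11
   theta=.5-lean: range 0.424 0.482 mean 0.462 far half 0.465 r 0.073 0.09 cy -0.02
   tip pred 0.2 [284.4 158.6]
   tip pred 0.25 [284.2 159.4]
   tip pred 0.3 [284.  160.3]
   tip pred 0.35 [283.8 161.2]
```

View pics/scene10z.png

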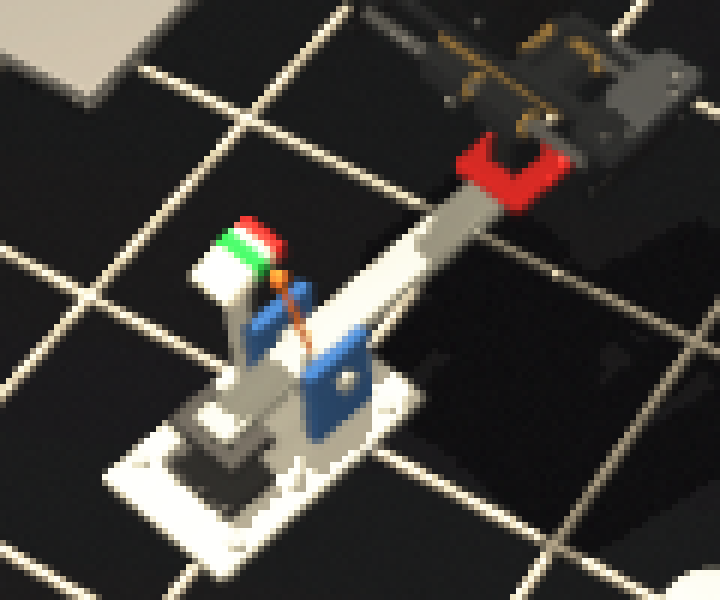

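View pics/top10z.png

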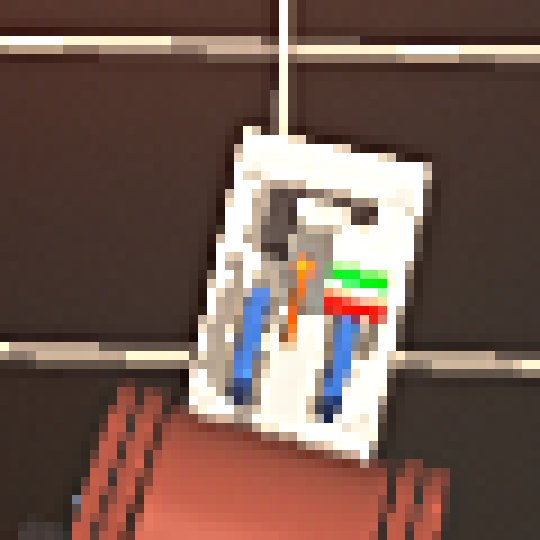

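>>> {"api": "apply_moves", "payload": {"linear": [[0, 0, 0], [0, 0, 0], [0, 0, 0], [0, 0, 0], [0, 0, 0], [0, 0, 0], [0, 0, 0], [0, 0, 0]], "yaw": [0, 0, 0, 0, 0, 0, 0, 0], "fingers": [-1, -1, -1, -1, -1, -1, -1, -1]}}

```text
clock: 15.72
ee_pos: [0.5154, -0.0493, 0.0704]
ee_rot: [[-0.984, 0.177, -0.004], [0.177, 0.984, 0.001], [0.004, 0.0, -1.0]]
contact_force: [-7.1, 2.7, 10.4]
opening: 0.007
```

```bash
python3 needle.py 11 | grep -A1 -E "clock|needle"; python3 - <<'E'
from h import *
a=pickle.load(open("scene0.pkl","rb"));b=pickle.load(open("scene11.pkl","rb"))
print(np.hstack([a["image"],b["image"]]).shape)
cv2.imwrite("pics/cmp.png",np.vstack([a["image"][100:320,90:490],b["image"][100:320,90:490]]))
E
```

```text
clock 15.7167 pos [ 0.5154 -0.0493  0.0704] head 169.83 zaxis [-0.0038  0.0011 -1.    ] F [-7.1  2.7 10.4] open 0.007
shift mm [-1.3 -1.   0.4] yaw 0.13
scene needle 17
   theta=.5-lean: range 0.258 0.335 mean 0.307 far half 0.303 r 0.018 0.092 cy 0.005
--
top needle 14
   theta=.5-lean: range -0.797 0.47 mean 0.217 far half 0.305 r 0.007 0.091 cy 0.003
(384, 1024, 3)
```

View pics/cmp.png

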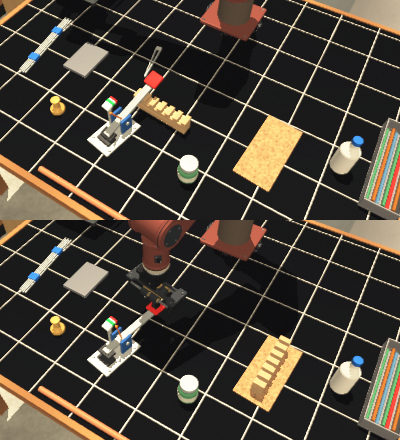

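The hold is steady. The rest stands on the mat and the bystanders visible in the scene view have not moved. Handing in.

```bash
python3 -c "
from bench import bot
print(bot.sign_off())"
```

```text
the job is handed in; nothing more can be done
None
```

I pulled the rod rest out from under the lever and stood it notches up on the cork mat. I let go of it there, then pushed the red pad down with shut fingertips and handed in at about 16 s while still holding it.

- **Rod rest:** after release it measured at (0.506, 0.356), within about 2 mm of the mat's centre, and parallel to the mat.
- **Needle:** the last reading was about 0.30 from both cameras and about 0.30 from the fingertip height, against a green middle of 0.30. The needle was brought up to that point from below and never went past it. The top camera's average over the whole needle disagreed (0.22), because stray pixels near the pivot pulled it off; the outer half read 0.305.
- **Hold:** over the last 0.7 s the height stayed within 0.1 mm, with about 10 N vertical and 7 N sideways on the fingertips.
- **Rest of the bench:** comparing the scene view before and after, nothing visible had moved. The tweezers are hidden behind the gripper in the last picture; they were in place just before the press.

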